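# Refit the block heater's push-and-hold control knob

## Robot

A 6-joint arm with a two-finger parallel gripper is mounted at the origin on the work surface. World frame = base frame: x ahead of the robot, y to its left, z up, the work surface at z = 0. Lengths are in m, angles in rad, forces in N, time in s.
With the tool pointing down it reaches from about 0.275 to 0.825 m from the base axis. Payload 4.9 kg.
Tool frame: the origin (TCP) lies on the centre line of the jaws, within the pads' length; the fingertips stand 8 mm ahead of it and the grasp point (between the pads) lies 11 mm behind it; z points along the fingers, y is the direction in which the jaws open and shut (so a half turn about z gives the same grasp; the last joint's range is limited). The gripper opens to 85 mm and grips with 20 to 120 N. Pads are 22 mm wide; open, the fingers measure 114 mm over their backs; the gripper's body (76 mm by 85 mm) begins 54 mm behind the grasp point. The pads swing forward as they close: fully open they stand 13 mm farther back than shut.
Start: joints at [-1.241, 0.326, -0.193, 1.052, 0, 1.437], TCP at [0.246, -0.492, 0.239] pointing down, gripper open.
Joint ranges: [-2.65, 2.65], [-0.97, 1.79], [-1.3, 1.35], [-1.93, 2.1], [-1.47, 1.37], [-3.14, 3.14]. Speed limits (rad/s): [2.57, 2.57, 3.14, 3.14, 3.14, 3.14].

## Interface

Orientations are given as a 3x3 rotation matrix whose columns are the frame's x, y, z axes.
In Python, from rig import * gives the robot as it stands.
- The arm moves only by the shell command python3 -m pendant 'ROWS' [OPENING] [FORCE]. ROWS is a JSON object of lists of equal length, an entry for each row: "delta_pos": the shift along the tool's x, y, z in mm, a list of three; "dr": the turn, a rotation vector about the tool's x, y, z in rad, a list of three. In form: {"delta_pos": [[tx, ty, tz], ...], "dr": [[ax, ay, az], ...]}. A call has 1 to 12 rows; each row shifts and turns the commanded pose from where the row before left it, along the tool's axes as they then stand; what a row does not reach is not made up. A row lasts 1/10 s, in which the tool goes at most 50 mm and 8.59 degrees, less where a joint would pass 70% of its speed; a pose out of reach is approached as far as the arm can. A call with a gripper value outside its range is refused whole. OPENING is the opening, from 0 (shut) to 1 (fully open), set as the call begins (- or left out, the last holds). The fingers move at their own pace and stop on an object; FORCE is the grip in N (left out, the last holds). Time passes only in rows, so rows that do not move let the fingers close. It gives the time, the measured TCP pose, the force and the opening at its end, in the units of the state.
- get_state(): the state, without advancing time (a new reading comes with each control period).
- snapshot(name): name is "scene" or "top" or "wrist"; returns a dict with "frame" (384x512x3 uint8, blue, green, red), "depth" (384x512 float32, m along the optical axis (not along the pixel's ray), 0 where there is no reading), "vfov" (degrees; the focal length in pixels is half the picture's height over the tangent of half this angle, whatever the lens; pixels are square), "cx", "cy" (the principal point, pixels), "k1" (the pictures are not rectified: a ray, as slopes to the right and down, at radius r is drawn at 1 + k1 r^2 times it, then the intrinsics apply), "origin" and "orientation" of the camera in the world; the wrist camera has in their place "T_tool_cam" (4x4, takes a point from camera to tool coordinates, whose origin is the TCP and whose axes are the flange's). Camera axes: x right, y up, looking along -z (the intrinsics and any distortion apply to the point x, -y, -z); pixel columns grow to the right and rows downward; lengths in m; the calibration is good to about 2 mm. A picture is of the moment at which its call begins: read the wrist's pose just before it.
- close_job(): hands the job in, once; it reports no verdict.
The state is a dict: "time_s": time; "joint_pos": joint angles; "joint_velocities": joint speeds; "joint_efforts": joint torques, N m; "ee_pos": TCP position; "orientation": TCP orientation; "ft_force": force on the tool from outside, world axes, zero at the start; "ft_torque": the same for the moment, N m; "width": finger opening in m.
Only numpy, scipy, OpenCV 4.12 (cv2) and the standard library are available. Lean on these libraries where they do the work, as an engineer would, in place of code of your own. Each camera call takes 0.05 s, during which the arm holds its last target.

## Task

The control knob has come off the block heater: pick it up by its grip bar, turn it so that the D-shaped bore fits the flat of the heater's D-shaped spindle, and push it fully home on the spindle. Then press knob and spindle down against the spring, well past half of the spindle's travel, and finish while still holding the knob pressed down like that. Be gentle: the knob is brittle, so grip it lightly (no more than 40 N), do not ram it, and leave the glassware around the heater as it stands.

Things in the scene. Friction and masses are not known exactly. Their poses are not given: they have to be found in the camera images.
- knob: Loose black plastic pointer knob, about 60 g, standing bore down on the bench. Origin: centre of its underside, on its axis; z up, +x towards its pointer nose. Round skirt 52 mm across, 20 mm high, below a grip bar. Brittle: cracks if the contact force of both fingers on it, added, exceeds 100 N, or if pressed on the heater with over 30 N. Starts turned up to 1.4 rad from the spindle.
- knob_grip (a point): Middle of the knob's grip bar, on the axis, 33 mm above the underside; axes as the knob's. The bar is 44 mm long (along x), 16 mm wide (along y), with straight sides from 20 to 45 mm above the underside, to be pinched across its width.
- knob_bore (a point): Mouth of the knob's bore, centre of the underside; axes as the knob's. The bore opens downwards and is 15 mm deep: round, 18 mm across, with a flat on its +x side (the nose's side) 5.4 mm from the axis.
- knob_nose (a point): Tip of the wedge-shaped pointer nose, which sticks out of the skirt on the knob's +x side only, 38 mm from the axis, 13 mm above the underside (the wedge spans 6 to 20 mm). A thin pale index line runs along the bar and the nose on this side.
- spindle_tip (a point): Centre of the top end of the heater's upright steel D-spindle; z up, +x is the way the flat faces. 16 mm across, flat 4.5 mm from the axis on the +x side; rim of the tip chamfered 2 mm. It stands 26 mm out of the deck (tip 84 mm above the bench). The knob goes on when its +x points along this +x within about 0.14 rad; fully home its underside is 15 mm below this point.
- spindle (a joint): How far the spindle is pressed down, m: 0 at rest (out), 0.009 at the stop. A spring pushes it up with 4.2 N at 0, rising to 9.6 N at 0.009. With the knob home and the spindle at the stop, 2 mm stay free between knob and deck. The spindle can also be turned, stiffly (0.3 N m); a flat washer tab on the deck turns with it and points 36 mm out from its axis on the side of its flat.
- heater: White block heater, fixed to the bench, 200 mm along its x, 300 mm along its y. Origin: centre of its footprint, on the bench. Its -y half is the low control deck, top at 58 mm, carrying the spindle at x = -20, y = -80 mm; its +y half is the heating part, 90 mm high. The spindle's flat faces up to 0.6 rad either way from the heater's +x.
- bottle: Bystander: amber glass bottle with white cap, 64 mm across, 130 mm high, origin under its centre.
- beaker: Bystander: clear glass beaker, 70 mm across, 90 mm high, origin under its centre.
- rack: Bystander: white wire rack with empty test tubes, 200 x 90 mm, 62 mm high, tubes reaching up to 131 mm, origin under its centre.
Not all that is in view belongs to the job. Of the things that look like the knob, take the one that is farthest to the robot's left at the start.

How it is judged:
By the outcome, as a careful person would: the job done as asked, in the order asked, and still so for the second after the job is handed in, while the arm keeps its last pose, push and grip.
It also fails if it takes over 43 s, if anything falls off the work surface, if the arm or the gripper's body presses on something with over 40 N, if the wrist force passes 120 N, or if a joint passes its speed limit or range.

## Working session

There is one attempt and no reset: what is moved stays moved. The work goes in short steps, Python scripts to look and compute and a shell command to move; the robot and the scene stay as the last step left them, time stands still between calls to the robot, and variables do not carry over. Pictures are saved under pics/ and viewed, and the job is handed in when it is done.

```bash
mkdir -p pics; ls
cat > h.py <<'E'
from rig import *
import numpy as np, cv2, pickle
def grab(name,fn):
    st=get_state(); s=snapshot(name); s=dict(s)
    s['st']=st
    if name=='wrist':
        T=np.eye(4);T[:3,:3]=np.array(st['orientation']).reshape(3,3);T[:3,3]=st['ee_pos']
        M=T@np.array(s['T_tool_cam'])
        s['origin']=M[:3,3];s['orientation']=M[:3,:3]
    s['origin']=np.array(s['origin']);s['orientation']=np.array(s['orientation']).reshape(3,3)
    pickle.dump(s,open(f'pics/{fn}.pkl','wb'));cv2.imwrite(f'pics/{fn}.png',s['frame'])
    return s
def load(fn): return pickle.load(open(f'pics/{fn}.pkl','rb'))
def rays(s,uv):
    uv=np.atleast_2d(np.array(uv,float)); f=192/np.tan(np.radians(s['vfov'])/2)
    K=np.array([[f,0,s['cx']],[0,f,s['cy']],[0,0,1]])
    d=((uv-[s['cx'],s['cy']])/f); u=d.copy()
    for _ in range(30): u=d/(1+s['k1']*(u**2).sum(1,keepdims=True))
    return np.c_[u[:,0],-u[:,1],-np.ones(len(u))]
def atdepth(s,uv):
    uv=np.atleast_2d(uv); r=rays(s,uv); D=np.array([s['depth'][int(v),int(u)] for u,v in uv])
    return s['origin']+(r*D[:,None])@s['orientation'].T
def atz(s,uv,z):
    r=rays(s,uv)@s['orientation'].T; t=(z-s['origin'][2])/r[:,2]
    return s['origin']+r*t[:,None]
def cloud(s):
    v,u=np.mgrid[0:384,0:512]; uv=np.c_[u.ravel(),v.ravel()]
    P=s['origin']+(rays(s,uv)*s['depth'].ravel()[:,None])@s['orientation'].T
    return P.reshape(384,512,3)
def proj(s,P):
    P=np.atleast_2d(P); c=(P-s['origin'])@s['orientation']; a=np.c_[c[:,0],-c[:,1]]/-c[:,2:]
    f=192/np.tan(np.radians(s['vfov'])/2)
    a=a*(1+s['k1']*(a**2).sum(1,keepdims=True)); return a*f+[s['cx'],s['cy']]
E
python3 - <<'E'
from h import *
for n in('scene','top','wrist'):
    s=grab(n,n+'0'); print(n,s['origin'].round(3),s['vfov'],s['k1'],s['orientation'].round(2).tolist())
print(s['st'])
E
```

```text
pics
scene [1.287 0.516 1.517] 46.199775352524995 -0.10448828897737131 [[-0.5, -0.74, 0.44], [0.86, -0.44, 0.25], [0.01, 0.51, 0.86]]
top [0.246 0.097 1.37 ] 47.48812809649891 -0.08125912831697384 [[-0.01, 0.98, -0.2], [-1.0, -0.01, 0.0], [0.0, 0.2, 0.98]]
wrist [ 0.312 -0.459  0.373] 61.2238519425337 0.020076684099079076 [[0.45, 0.86, 0.26], [-0.89, 0.43, 0.13], [-0.0, -0.29, 0.96]]
{'time_s': 0.1, 'joint_pos': array([-1.24122017e+00,  3.26855757e-01, -1.93485605e-01,  1.05199683e+00,
       -4.87625462e-06,  1.43659207e+00]), 'joint_velocities': array([ 0.00036304, -0.00059225,  0.00097851, -0.0006732 , -0.00209217,
        0.00023022]), 'joint_efforts': array([ 1.22173999e-03, -4.44237792e+01,  2.63038874e+01,  7.85609416e-03,
       -6.60360547e-05, -9.19714438e-06]), 'ee_pos': array([ 0.24587394, -0.49141439,  0.2385871 ]), 'orientation': array([[ 8.94367837e-01,  4.47331999e-01, -5.03625978e-04],
       [ 4.47332238e-01, -8.94366673e-01,  1.45730260e-03],
       [ 2.01471796e-04, -1.52865271e-03, -9.99998811e-01]]), 'ft_force': array([-0.41973516,  0.03975058, -0.85503728]), 'ft_torque': array([-0.05684432, -0.02174988, -0.0450401 ]), 'width': 0.08540462391840951}
```

View pics/top0.png

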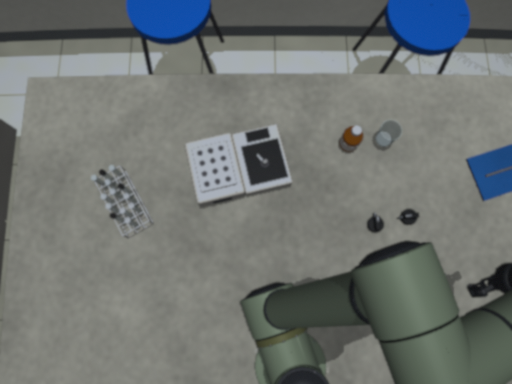

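View pics/scene0.png

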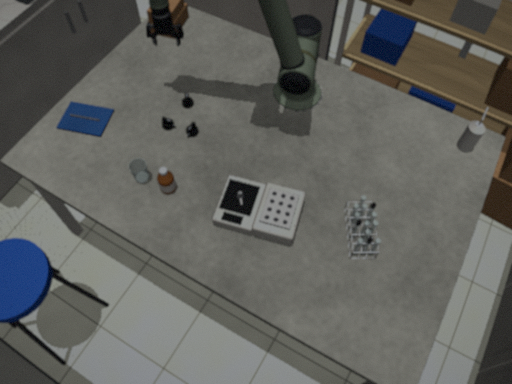

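View pics/wrist0.png

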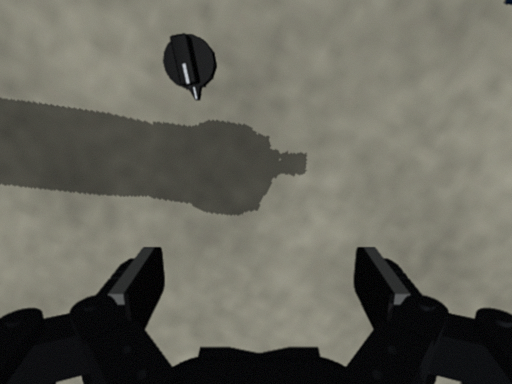

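Scene view shows three knob-like things at (187,101), (168,123), (192,130). The top view shows two of them, at (375,222) and (408,216), and the arm hides the third. I'll compare their y values and take close crops.

Run:
```python
from h import *
s=load('scene0');t=load('top0');w=load('wrist0')
print(atdepth(s,[(187,101),(168,123),(192,130)]).round(3)); print(atdepth(t,[(375,222),(408,216)]).round(3)); print(atdepth(w,[(190,62)]).round(3))
c=lambda s,x,y,w,h,k:cv2.resize(s['frame'][y:y+h,x:x+w],None,fx=k,fy=k,interpolation=cv2.INTER_CUBIC)
cv2.imwrite('pics/c1.png',np.vstack([c(t,355,195,80,45,9.5),c(s,150,90,60,50,12)[:,:760] if 0 else np.zeros((1,760,3),np.uint8)]))
cv2.imwrite('pics/c2.png',c(t,230,115,70,80,7)); cv2.imwrite('pics/c3.png',c(s,150,85,60,55,10))
cv2.imwrite('pics/c4.png',c(s,205,165,110,85,7))
```

```text
[[ 0.321 -0.364  0.042]
 [ 0.453 -0.372  0.031]
 [ 0.434 -0.263  0.032]]
[[ 0.426 -0.27   0.032]
 [ 0.442 -0.371  0.044]]
[[ 0.307 -0.389  0.045]]
```

View pics/c1.png

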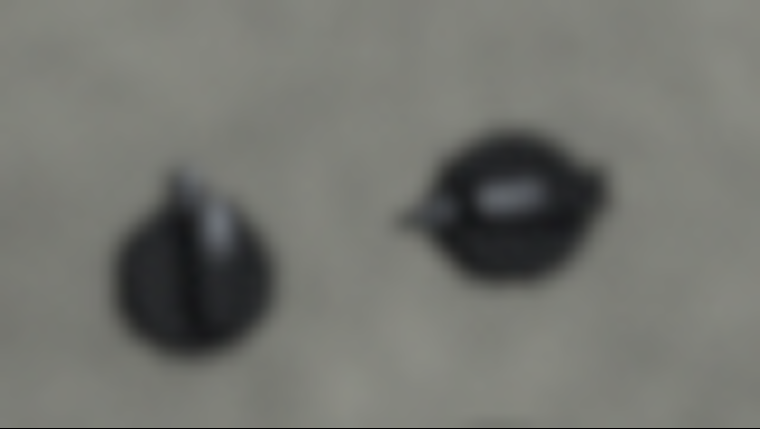

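View pics/c2.png

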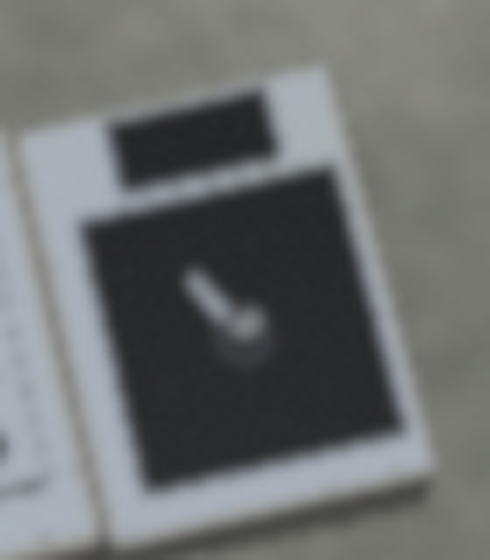

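View pics/c4.png

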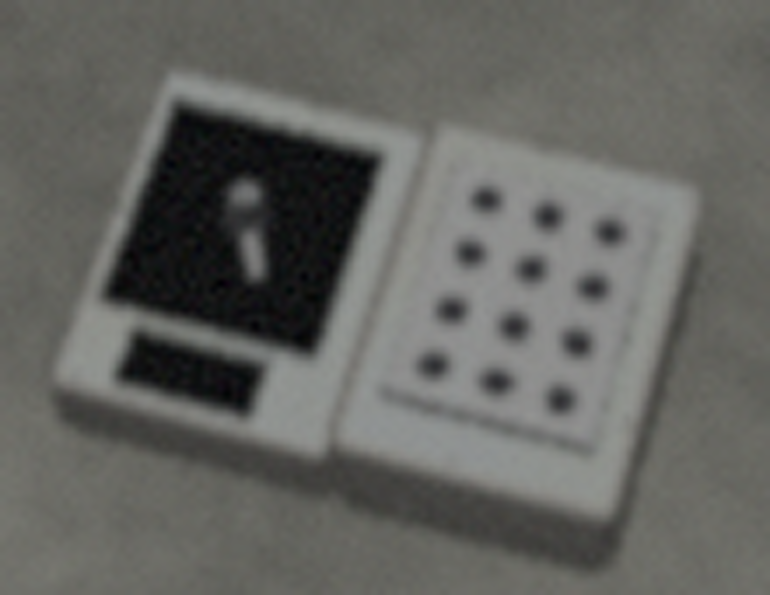

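View pics/c3.png

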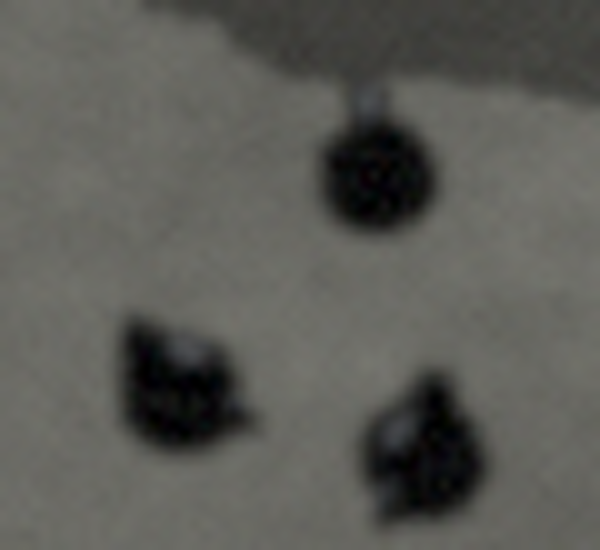

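The target is the one with the largest y (about -0.265): top (375,222), scene (192,130), standing with its nose roughly along +x. Next I measure knob, spindle tip and tab.

Run:
```python
from h import *
for n in('top0','scene0'):
    s=load(n);C=cloud(s)
    x,y,z=C[...,0],C[...,1],C[...,2]
    m=(abs(x-.43)<.06)&(abs(y+.265)<.06)&(s['depth']>0)
    k=m&(z>.012)
    print(n,'knob',k.sum(),C[k].mean(0).round(4), C[k].min(0).round(3),C[k].max(0).round(3))
    b=m&(z>.036); print(' bar',b.sum(),C[b].mean(0).round(4)); q=C[b][:,:2]-C[b][:,:2].mean(0); print(np.linalg.svd(q)[2][0])
s=load('top0');C=cloud(s);sc=load('scene0')
T=lambda u,v:(230+u/7,115+v/7)
print('tip',atz(s,[T(248,318)],.084)[0].round(4),'tabend',atz(s,[T(190,272)],.059)[0].round(4),'base',atz(s,[T(243,340)],.058)[0].round(4), atdepth(s,[T(248,318),T(190,275)]).round(3))
U=lambda u,v:(205+u/7,165+v/7)
print('scene tip',atz(sc,[U(245,188)],.084)[0].round(4),'tab',atz(sc,[U(260,280)],.059)[0].round(4))
```

```text
top0 knob 220 [ 0.4241 -0.273   0.0267] [ 0.398 -0.3    0.012] [ 0.46  -0.251  0.05 ]
 bar 67 [ 0.4227 -0.2752  0.043 ]
[-0.999642   -0.02675591]
scene0 knob 122 [ 0.4305 -0.2683  0.0294] [ 0.399 -0.298  0.013] [ 0.462 -0.247  0.051]
 bar 46 [ 0.4286 -0.2717  0.0431]
[0.99235737 0.12339716]
tip [0.6107 0.07   0.084 ] tabend [0.6393 0.0951 0.059 ] base [0.608  0.0717 0.058 ] [[0.612 0.07  0.08 ]
 [0.639 0.095 0.055]]
scene tip [0.6086 0.0752 0.084 ] tab [0.64   0.1027 0.059 ]
```

```bash
python3 - <<'E'
from h import *
s=load('wrist0');Tc=np.array(s['T_tool_cam'])
for dx in(0,-.05,-.1):
  for z in(.24,.2,.15):
    R=np.diag([1.,-1,-1]);M=np.eye(4);M[:3,:3]=R;M[:3,3]=[dx,0,z];M=M@Tc
    s['origin']=M[:3,3];s['orientation']=M[:3,:3]; print(dx,z,proj(s,[[0,0,.033],[.038,0,.013],[0,0,0.02]]).round(0).tolist())
E
python3 -m pendant '{"delta_pos":[[33,-16,0],[33,-16,5],[33,-16,5],[33,-16,5],[33,-16,5],[30,-16,5],[30,-16,5],[0,0,0],[0,0,0],[0,0,0],[0,0,0]],"dr":[[0,0,0],[0,0,0],[0,0,0],[0,0,0],[0,0,0],[0,0,0],[0,0,0],[0,0,0.14],[0,0,0.14],[0,0,0.1],[0,0,0]]}' 0.7 30
```

```text
0 0.24 [[258.0, 164.0], [258.0, 126.0], [258.0, 161.0]]
0 0.2 [[258.0, 173.0], [258.0, 130.0], [258.0, 170.0]]
0 0.15 [[258.0, 187.0], [258.0, 137.0], [258.0, 183.0]]
-0.05 0.24 [[258.0, 116.0], [258.0, 78.0], [258.0, 115.0]]
-0.05 0.2 [[258.0, 119.0], [258.0, 76.0], [258.0, 118.0]]
-0.05 0.15 [[257.0, 124.0], [258.0, 73.0], [258.0, 123.0]]
-0.1 0.24 [[258.0, 64.0], [258.0, 24.0], [258.0, 65.0]]
-0.1 0.2 [[258.0, 60.0], [258.0, 15.0], [258.0, 61.0]]
-0.1 0.15 [[257.0, 53.0], [258.0, 0.0], [258.0, 55.0]]
time_s: 1.25
ee_pos: [0.3972, -0.2907, 0.209]
orientation: [[0.996, 0.084, -0.0], [0.084, -0.996, 0.0], [-0.0, -0.0, -1.0]]
ft_force: [0.1, 0.9, 0.7]
width: 0.0599
```

Run:
```python
from h import *
s=grab('wrist','w1');print(s['st']['ee_pos'],s['st']['orientation'].round(3).tolist(),s['st']['width'])
C=cloud(s);k=(C[...,2]>.036)&(C[...,2]<.06)&(s['depth']>0)&(abs(C[...,0]-.425)<.06)&(abs(C[...,1]+.273)<.06)
print(k.sum(),C[k].mean(0),C[k].max(0));q=C[k][:,:2]-C[k][:,:2].mean(0);print(np.linalg.svd(q,full_matrices=False)[2][0])
```

```text
[ 0.39715205 -0.2907319   0.20904848] [[0.996, 0.084, -0.0], [0.084, -0.996, 0.0], [-0.0, -0.0, -1.0]] 0.059855755138999975
850 [ 0.42524482 -0.27706809  0.04438761] [ 0.44660465 -0.26793431  0.04679   ]
[-0.9976901  -0.06792988]
```

View pics/w1.png

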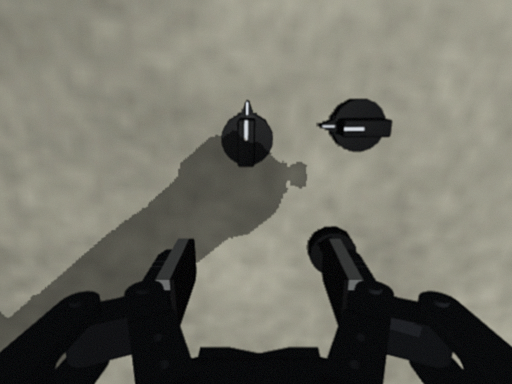

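Wrist view: target knob at (247,140), nose tip (248,100), second knob at (357,127), third at (330,245) beside the right finger. I'll cross-check the knob pose from its outline.

Run:
```python
from h import *
s=load('w1');C=cloud(s)
R=s['st']['orientation'];p=s['st']['ee_pos']
z=C[...,2];near=(s['depth']>0)&(np.hypot(C[...,0]-.4252,C[...,1]+.277)<.05)
k=near&(z>.016)&(z<.03);c,r=cv2.minEnclosingCircle(C[near&(z>.0185)&(z<.0215)&(np.hypot(C[...,0]-.4252,C[...,1]+.277)<.03)][:,:2].astype(np.float32));print('skirt',c,r)
b=near&(z>.043);print('bar rect',cv2.minAreaRect((C[b][:,:2]*1000).astype(np.float32)), z[b].mean())
n=atz(s,[(248,100)],.013)[0];print('nose',n)
kn=np.array([.4252,-.2771,.031]);print('d tool',R.T@(kn-p)*1000)
```

```text
skirt (0.4270525872707367, -0.2773456275463104) 0.02819862775504589
bar rect ((406.63104248046875, -279.2563171386719), (67.88068389892578, 75.97807312011719), 46.828025817871094) 0.26086046014323927
nose [ 0.46239849 -0.27556109  0.013     ]
d tool [ 29.15896275 -11.13261361 178.04381226]
```

```bash
python3 -m pendant '{"delta_pos":[[10,-4,20],[10,-4,30],[9,-3,30],[0,0,30],[0,0,25],[0,0,15],[0,0,10],[0,0,0]],"dr":[[0,0,0.02],[0,0,0],[0,0,0],[0,0,0],[0,0,0],[0,0,0],[0,0,0],[0,0,0]]}' 0.6 30
python3 - <<'E'
from h import *
s=grab('wrist','w2')
E
```

```text
time_s: 2.1
ee_pos: [0.4245, -0.2775, 0.0481]
orientation: [[0.998, 0.065, -0.002], [0.065, -0.998, 0.002], [-0.002, -0.002, -1.0]]
ft_force: [0.4, 0.7, -0.2]
width: 0.0512
```

View pics/w2.png

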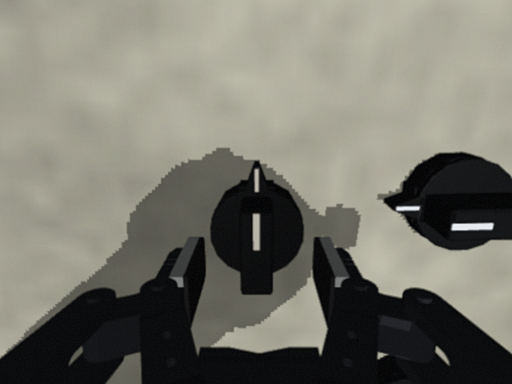

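Bar is at (257,245), midway between the fingertips at (203) and (315), and aligned with them. I'll lower and close gently.

```bash
python3 -m pendant '{"delta_pos":[[1,0,10],[0,0,6],[0,0,0],[0,0,0]],"dr":[[0,0,0],[0,0,0],[0,0,0],[0,0,0]]}' 0.6 28
python3 -m pendant '{"delta_pos":[[0,0,0],[0,0,0],[0,0,0],[0,0,0],[0,0,0],[0,0,0],[0,0,0],[0,0,0]],"dr":[[0,0,0],[0,0,0],[0,0,0],[0,0,0],[0,0,0],[0,0,0],[0,0,0],[0,0,0]]}' 0.1 28
```

```text
time_s: 2.55
ee_pos: [0.4263, -0.278, 0.0333]
orientation: [[0.998, 0.064, -0.0], [0.064, -0.998, 0.0], [-0.0, -0.0, -1.0]]
ft_force: [0.2, -0.5, -0.6]
width: 0.0512
time_s: 3.35
ee_pos: [0.4266, -0.2782, 0.0336]
orientation: [[0.998, 0.064, 0.001], [0.064, -0.998, -0.0], [0.001, 0.0, -1.0]]
ft_force: [0.4, 0.8, 5.5]
width: 0.0158
```

Run:
```python
from h import *
s=grab('wrist','w3')
```

```text
(no output)
```

View pics/w3.png

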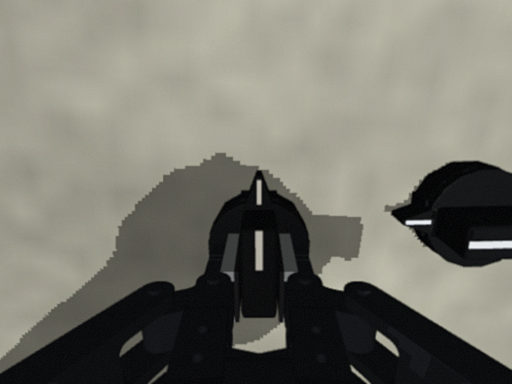

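Width 15.8 mm: the bar is held, with the nose at (259,175) still along tool +x. I'll lift, carry it, turn it, and view the spindle.

```bash
python3 -m pendant '{"delta_pos":[[0,0,-5],[0,0,-20],[0,0,-35],[0,0,-40],[0,0,-35],[0,0,-25],[0,0,-5],[0,0,0]],"dr":[[0,0,0],[0,0,0],[0,0,0],[0,0,0],[0,0,0],[0,0,0],[0,0,0],[0,0,0]]}'
python3 -m pendant '{"delta_pos":[[10,-20,0],[17,-36,0],[18,-38,0],[18,-38,0],[18,-38,0],[18,-38,0],[17,-36,0],[10,-22,0],[8,-17,0],[0,0,0]],"dr":[[0,0,0],[0,0,0],[0,0,0],[0,0,0],[0,0,0],[0,0,0],[0,0,0],[0,0,0],[0,0,0],[0,0,0]]}'
python3 -m pendant '{"delta_pos":[[0,0,0],[0,0,0],[0,0,0],[0,0,0],[0,0,0],[0,0,0],[0,0,0],[0,0,0]],"dr":[[0,0,-0.08],[0,0,-0.12],[0,0,-0.12],[0,0,-0.12],[0,0,-0.12],[0,0,-0.09],[0,0,0],[0,0,0]]}'
python3 - <<'E'
from h import *
s=grab('wrist','w4');print(s['st'])
E
```

```text
time_s: 4.2
ee_pos: [0.4265, -0.2782, 0.1985]
orientation: [[0.998, 0.064, 0.001], [0.064, -0.998, -0.001], [0.001, 0.001, -1.0]]
ft_force: [0.2, 0.8, -0.8]
width: 0.0155
time_s: 5.2
ee_pos: [0.5412, 0.0151, 0.1958]
orientation: [[0.998, 0.067, -0.004], [0.067, -0.998, 0.001], [-0.004, -0.001, -1.0]]
ft_force: [-1.3, 0.0, -1.6]
width: 0.0153
time_s: 6.0
ee_pos: [0.5412, 0.0124, 0.1972]
orientation: [[0.758, 0.653, -0.002], [0.653, -0.758, -0.0], [-0.002, -0.001, -1.0]]
ft_force: [0.7, -0.5, -1.2]
width: 0.0151
{'time_s': 6.0, 'joint_pos': array([-1.13407223e-01,  3.43748289e-01, -2.80115835e-01,  9.49003838e-01,
       -2.75515842e-04,  2.31713225e+00]), 'joint_velocities': array([ 0.00568876, -0.00486102,  0.00730422,  0.00297361,  0.00182406,
       -0.00358913]), 'joint_efforts': array([-1.70689687e-02, -4.45299089e+01,  2.53801471e+01,  1.16159488e-02,
       -3.83836727e-03, -2.36053235e-02]), 'ee_pos': array([0.54115182, 0.01235889, 0.19718253]), 'orientation': array([[ 7.57673092e-01,  6.52630922e-01, -2.08950463e-03],
       [ 6.52632284e-01, -7.57674799e-01, -3.93110597e-05],
       [-1.60882061e-03, -1.33389324e-03, -9.99997816e-01]]), 'ft_force': array([ 0.67418354, -0.49376286, -1.18744505]), 'ft_torque': array([-0.06385463, -0.00480825,  0.0297731 ]), 'width': 0.01513362936573458}
```

View pics/w4.png

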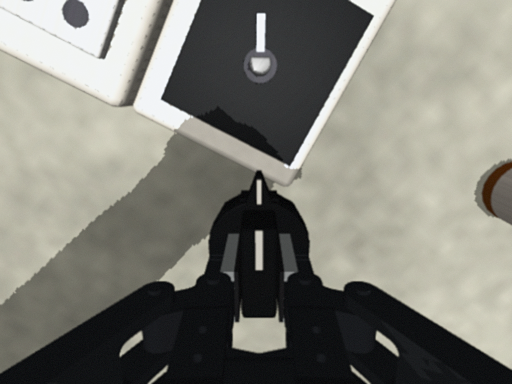

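Spindle at (260,66), washer tab straight up to (261,13), so the flat faces nearly along tool +x. The held knob is unchanged in the view. Zooming.

Run:
```python
from h import *
s=load('w4')
a=cv2.resize(s['frame'][0:100,215:305],None,fx=6,fy=6,interpolation=cv2.INTER_CUBIC)
cv2.imwrite('pics/c5.png',a)
a=cv2.resize(s['frame'][160:330,200:320],None,fx=3.5,fy=3.5,interpolation=cv2.INTER_CUBIC)
cv2.imwrite('pics/c6.png',a)
```

```text
(no output)
```

View pics/c5.png

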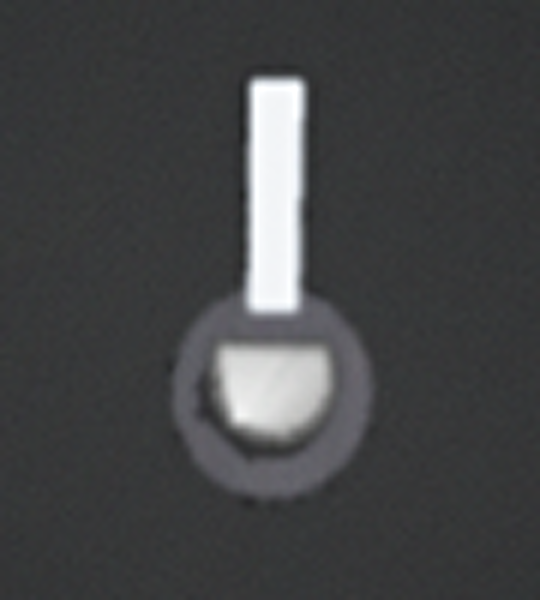

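View pics/c6.png

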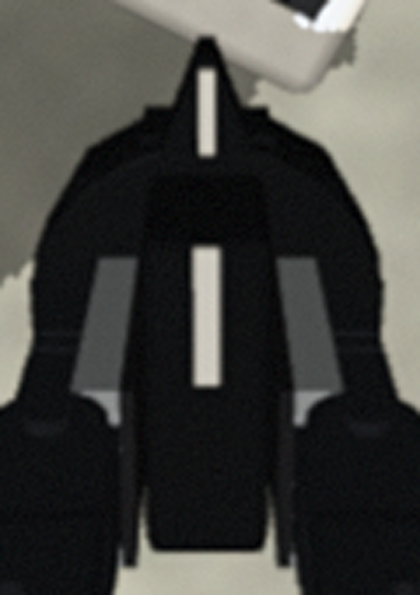

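Run:
```python
from h import *
s=load('w4');R=s['st']['orientation'];p=s['st']['ee_pos']
L=lambda u,v:(215+u/6-.4,v/6-.4); K=lambda u,v:(200+u/3.5-.35,160+v/3.5-.35)
tl=lambda P:((P-p)@R*1000).round(1)
u=p[2]-.0336
print('washer',atz(s,[L(273,397)],.059),tl(atz(s,[L(273,397)],.059)))
for z in(.058,.060): print(z,tl(atz(s,[L(276.5,78),L(273,310)],z)))
print('D sides',tl(atz(s,[L(213,370),L(335,370),L(273,343)],.082)), 'top bottom',tl(atz(s,[L(273,440)],.084)))
print('bar rear',tl(atz(s,[K(205,548)],u+.045)),'nose top/mid',tl(atz(s,[K(207,38)],u+.020)),tl(atz(s,[K(207,38)],u+.013)))
print('line',tl(atz(s,[K(206,247),K(206,386)],u+.045)),'noseline',tl(atz(s,[K(206,70),K(206,155)],u+.02)))
C=cloud(s);D=(C-p)@R*1000
m=(s['depth']>0)&(abs(D[...,0])<60)&(abs(D[...,1])<10)&(D[...,2]<-8)&(D[...,2]>-20)
vv,uu=np.nonzero(m);print(m.sum(), D[m].min(0),D[m].max(0),np.median(D[m],0))
for v in range(168,322,10): print(v,D[v,258].round(1))
m=(s['depth']>0)&(C[...,2]>.07)&(C[...,2]<.09)&(abs(C[...,0]-.61)<.02)&(abs(C[...,1]-.072)<.02);print('tip cloud',m.sum(),C[m].mean(0),D[m].mean(0),C[m].max(0))
```

```text
washer [[0.61249195 0.07152062 0.059     ]] [[ 92.9   1.9 138. ]]
0.058 [[130.1   2.3 139. ]
 [103.4   1.9 139. ]]
0.06 [[129.7   2.3 137. ]
 [103.2   1.9 137. ]]
D sides [[ 94.2  -5.4 115. ]
 [ 94.2   9.2 115. ]
 [ 97.2   1.8 115. ]] top bottom [[ 86.3   1.8 113. ]]
bar rear [[-22.7   0.5 -11.4]] nose top/mid [[38.3  0.7 13.5]] [[36.6  0.7 20.5]]
line [[ 19.    0.6 -11.4]
 [  0.6   0.6 -11.4]] noseline [[33.9  0.6 13.5]
 [21.7  0.6 13.6]]
3547 [-24.75448408  -9.96394936 -19.9788024 ] [19.77402179  9.99217765 -8.00142198] [  0.77142191   0.39628467 -10.96859281]
168 [ 10.6   0.3 139.5]
178 [34.7  0.4 13.5]
188 [29.9  0.4 13.1]
198 [24.3  0.4 15.1]
208 [19.4  0.4 14.4]
218 [18.8  0.4  2.6]
228 [19.2  0.4 -9.4]
238 [ 15.7   0.4 -11.7]
248 [ 10.9   0.4 -11.2]
258 [  5.9   0.4 -10.7]
268 [  1.    0.4 -10.4]
278 [ -3.2   0.4 -11.5]
288 [ -8.2   0.4 -11.3]
298 [-14.1   0.4 -10.2]
308 [-18.3   0.4 -11.5]
318 [-189.2    0.4  198.6]
tip cloud 356 [0.611754   0.07139328 0.08300113] [ 92.20481924   1.50060165 114.03130657] [0.62027313 0.07977914 0.08531452]
```

```bash
python3 -m pendant '{"delta_pos":[[10,0,15],[15,0.5,20],[15,0.5,20],[8,0.4,10],[0,0,0],[0,0,0]],"dr":[[0,0,0.01],[0,0,0],[0,0,0],[0,0,0],[0,0,0],[0,0,0]]}'
python3 - <<'E'
from h import *
s=grab('wrist','w5');print(s['st']['ee_pos'],s['st']['orientation'].round(4).tolist())
cv2.imwrite('pics/c7.png',cv2.resize(s['frame'][30:190,195:325],None,fx=4,fy=4,interpolation=cv2.INTER_CUBIC)[:600])
E
```

```text
time_s: 6.65
ee_pos: [0.5792, 0.0431, 0.133]
orientation: [[0.762, 0.647, -0.001], [0.647, -0.762, -0.0], [-0.001, -0.0, -1.0]]
ft_force: [-0.1, -0.5, 0.3]
width: 0.0153
[0.57919497 0.04308933 0.13302031] [[0.7624, 0.6471, -0.0009], [0.6471, -0.7624, -0.0002], [-0.0008, -0.0005, -1.0]]
```

View pics/w5.png

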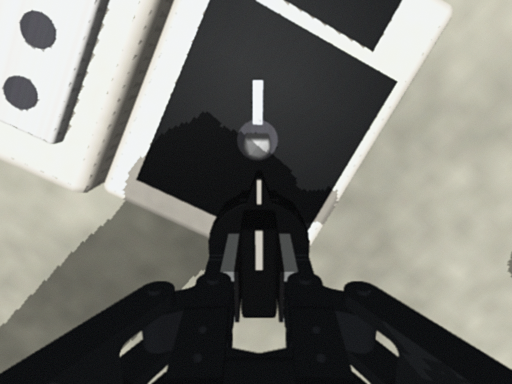

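View pics/c7.png

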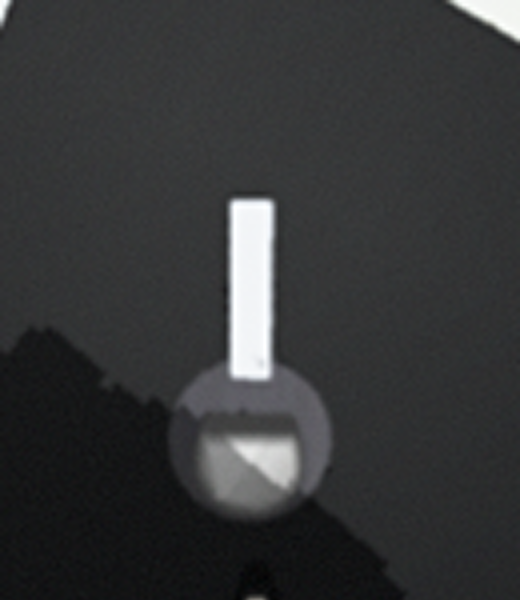

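Run:
```python
from h import *
s=load('w5');R=s['st']['orientation'];p=s['st']['ee_pos']
L=lambda u,v:(195+u/4-.4,30+v/4-.4)
tl=lambda P:((P-p)@R*1000).round(1)
print('washer',tl(atz(s,[L(250,440),L(250,359),L(169,440),L(331,440)],.059)))
print('tab',tl(atz(s,[L(252,198),L(250,380)],.059)))
print('tip flat top, bottom, sides',tl(atz(s,[L(250,437),L(250,521),L(198,460),L(302,460)],.083)))
C=cloud(s);m=(s['depth']>0)&(abs(C[...,2]-.084)<.0025)&(abs(C[...,0]-.612)<.015)&(abs(C[...,1]-.072)<.015);D=(C-p)@R*1000
print('tip',m.sum(),D[m].min(0),D[m].max(0),D[m].mean(0))
d=D[260:300:8,258];print(d)
```

```text
washer [[ 44.2  -0.2  74. ]
 [ 56.9  -0.2  74. ]
 [ 44.2 -13.2  74. ]
 [ 44.2  12.7  74. ]]
tab [[80.8  0.1 74. ]
 [53.7 -0.2 74. ]]
tip flat top, bottom, sides [[48.  -0.2 50. ]
 [35.9 -0.2 50. ]
 [44.8 -7.6 50. ]
 [44.8  7.2 50. ]]
tip 488 [36.23824353 -8.27810532 47.09949625] [48.49325117  7.24112391 51.46216607] [43.23228151 -0.44807723 49.68580718]
[[  5.63475013   0.39306985 -11.85850422]
 [  1.32520254   0.39448334 -10.96820669]
 [ -2.9049071    0.39604467 -10.39278345]
 [ -5.92116059   0.39820576 -11.84068273]
 [ -9.85789845   0.39999918 -11.88768679]]
```

Both looks agree to about 0.3 mm: the axis still needs +45.1 mm in x and -0.6 mm in y.

```bash
python3 -m pendant '{"delta_pos":[[12,-0.2,0],[18,-0.2,0],[15,-0.2,0],[0,0,4],[0,0,5],[0,0,2],[0,0,0],[0,0,0]],"dr":[[0,0,0.008],[0,0,0],[0,0,0],[0,0,0],[0,0,0],[0,0,0],[0,0,0],[0,0,0]]}'
python3 - <<'E'
from h import *
s=load('w5');p0=s['st']['ee_pos'];R=s['st']['orientation'];t=get_state();print(((t['ee_pos']-p0)@R*1000).round(2),t['ft_force'].round(1),t['ft_torque'].round(2))
E
```

```text
time_s: 7.5
ee_pos: [0.6132, 0.0721, 0.1223]
orientation: [[0.768, 0.641, -0.0], [0.641, -0.768, -0.0], [-0.0, -0.0, -1.0]]
ft_force: [-0.3, -0.4, -0.8]
width: 0.0156
[44.67 -0.09 10.71] [-0.3 -0.4 -0.8] [ 0.01 -0.03 -0.03]
```

```bash
python3 -m pendant '{"delta_pos":[[0.4,-0.5,1],[0,0,2],[0,0,2],[0,0,1],[0,0,1],[0,0,0]],"dr":[[0,0,0],[0,0,0],[0,0,0],[0,0,0],[0,0,0],[0,0,0]]}'
python3 - <<'E'
from h import *
s=load('w5');p0=s['st']['ee_pos'];R=s['st']['orientation'];t=get_state();print(((t['ee_pos']-p0)@R*1000).round(2),t['ft_force'].round(1),t['ft_torque'].round(2))
E
```

```text
time_s: 8.1
ee_pos: [0.6137, 0.0731, 0.1152]
orientation: [[0.768, 0.641, 0.0], [0.641, -0.768, 0.0], [0.0, 0.0, -1.0]]
ft_force: [-0.0, 0.7, -1.1]
width: 0.0152
[45.79 -0.56 17.74] [-0.   0.7 -1.1] [ 0.1  -0.17  0.04]
```

No contact force, with the underside 2.4 mm below the tip. Continuing slowly.

```bash
python3 -m pendant '{"delta_pos":[[0,0,1],[0,0,1],[0,0,1],[0,0,1],[0,0,0]],"dr":[[0,0,0],[0,0,0],[0,0,0],[0,0,0],[0,0,0]]}'
python3 - <<'E'
from h import *
s=load('w5');p0=s['st']['ee_pos'];R=s['st']['orientation'];t=get_state();print(((t['ee_pos']-p0)@R*1000).round(2),t['ft_force'].round(1),t['ft_torque'].round(2))
E
```

```text
time_s: 8.6
ee_pos: [0.6137, 0.0731, 0.1112]
orientation: [[0.768, 0.641, 0.0], [0.641, -0.768, 0.0], [0.0, 0.0, -1.0]]
ft_force: [1.5, -0.0, -0.9]
width: 0.0152
[45.79 -0.55 21.75] [ 1.5 -0.  -0.9] [ 0.25 -0.36  0.01]
```

```bash
python3 -m pendant '{"delta_pos":[[0.4,0,0],[0,0,0],[0,0,0]],"dr":[[0,0,0],[0,0,0],[0,0,0]]}'
python3 - <<'E'
from h import *
s=load('w5');p0=s['st']['ee_pos'];R=s['st']['orientation'];t=get_state();print(((t['ee_pos']-p0)@R*1000).round(2),t['ft_force'].round(1),t['ft_torque'].round(2), (t['ft_torque']@R).round(2))
E
```

```text
time_s: 8.9
ee_pos: [0.6138, 0.0732, 0.1112]
orientation: [[0.768, 0.641, -0.0], [0.641, -0.768, -0.0], [-0.0, 0.0, -1.0]]
ft_force: [1.1, 0.6, -0.7]
width: 0.0155
[45.89 -0.58 21.77] [ 1.1  0.6 -0.7] [-0.04 -0.2   0.  ] [-0.16  0.13 -0.  ]
```

Side moment fell. Continuing down.

```bash
python3 -m pendant '{"delta_pos":[[0.2,0,1],[0,0,1],[0,0,1],[0,0,1],[0,0,0]],"dr":[[0,0,0],[0,0,0],[0,0,0],[0,0,0],[0,0,0]]}'
cat > st.py <<'E'
from h import *
s=load('w5');p0=s['st']['ee_pos'];R=s['st']['orientation'];t=get_state();print(((t['ee_pos']-p0)@R*1000).round(2),t['ft_force'].round(1), (t['ft_torque']@R).round(2))
E
python3 st.py
```

```text
time_s: 9.4
ee_pos: [0.6137, 0.0734, 0.107]
orientation: [[0.768, 0.641, -0.001], [0.641, -0.768, -0.0], [-0.0, -0.0, -1.0]]
ft_force: [-0.4, -0.5, 0.4]
width: 0.0151
[45.97 -0.74 26.  ] [-0.4 -0.5  0.4] [ 0.02 -0.01 -0.04]
```

```bash
python3 -m pendant '{"delta_pos":[[0,0,1],[0,0,1],[0,0,1],[0,0,0],[0,0,0]],"dr":[[0,0,0],[0,0,0],[0,0,0],[0,0,0],[0,0,0]]}'; python3 st.py
python3 -m pendant '{"delta_pos":[[0,0,1],[0,0,0.5],[0,0,0.5],[0,0,0],[0,0,0]],"dr":[[0,0,0],[0,0,0],[0,0,0],[0,0,0],[0,0,0]]}'; python3 st.py
```

```text
time_s: 9.9
ee_pos: [0.614, 0.0734, 0.1043]
orientation: [[0.768, 0.641, -0.0], [0.641, -0.768, -0.0], [-0.0, 0.0, -1.0]]
ft_force: [0.4, -0.6, -1.3]
width: 0.0156
[46.17 -0.6  28.72] [ 0.4 -0.6 -1.3] [ 0.03  0.01 -0.06]
time_s: 10.4
ee_pos: [0.614, 0.0734, 0.1026]
orientation: [[0.768, 0.641, 0.0], [0.641, -0.768, -0.0], [0.0, 0.0, -1.0]]
ft_force: [-1.6, -0.3, 3.3]
width: 0.015
[46.21 -0.59 30.39] [-1.6 -0.3  3.3] [ 0.17 -0.18  0.03]
```

Seating contact at exactly the predicted home height (TCP z 0.1026). Grip to 34 N, then press.

```bash
python3 -m pendant '{"delta_pos":[[0,0,0],[0,0,0],[0,0,1],[0,0,1],[0,0,1],[0,0,1],[0,0,0],[0,0,0]],"dr":[[0,0,0],[0,0,0],[0,0,0],[0,0,0],[0,0,0],[0,0,0],[0,0,0],[0,0,0]]}' - 34; python3 st.py
python3 -m pendant '{"delta_pos":[[0,0,1],[0,0,1],[0,0,1],[0,0,0.5],[0,0,0],[0,0,0],[0,0,0]],"dr":[[0,0,0],[0,0,0],[0,0,0],[0,0,0],[0,0,0],[0,0,0],[0,0,0]]}'; python3 st.py
python3 - <<'E'
from h import *
for n in('wrist','scene','top'): s=grab(n,n+'9')
t=load('top9');s=load('scene9')
cv2.imwrite('pics/c9.png',cv2.resize(s['frame'][130:260,120:320],None,fx=4,fy=4,interpolation=cv2.INTER_CUBIC))
E
python3 st.py
```

```text
time_s: 11.2
ee_pos: [0.6141, 0.0735, 0.0984]
orientation: [[0.768, 0.641, 0.0], [0.641, -0.768, 0.0], [0.0, 0.0, -1.0]]
ft_force: [-2.6, -0.7, 5.3]
width: 0.0152
[46.27 -0.57 34.53] [-2.6 -0.7  5.3] [ 0.25 -0.34  0.01]
time_s: 11.9
ee_pos: [0.6141, 0.0734, 0.0953]
orientation: [[0.768, 0.641, 0.0], [0.641, -0.768, -0.0], [0.0, 0.0, -1.0]]
ft_force: [-2.5, -0.3, 7.2]
width: 0.0151
[46.27 -0.55 37.73] [-2.5 -0.3  7.2] [ 0.37 -0.52  0.01]
[46.29 -0.52 37.71] [-2.8  0.1  7.6] [ 0.36 -0.44 -0.03]
```

View pics/wrist9.png

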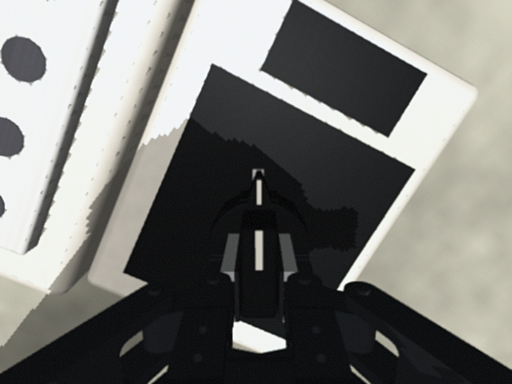

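View pics/c9.png

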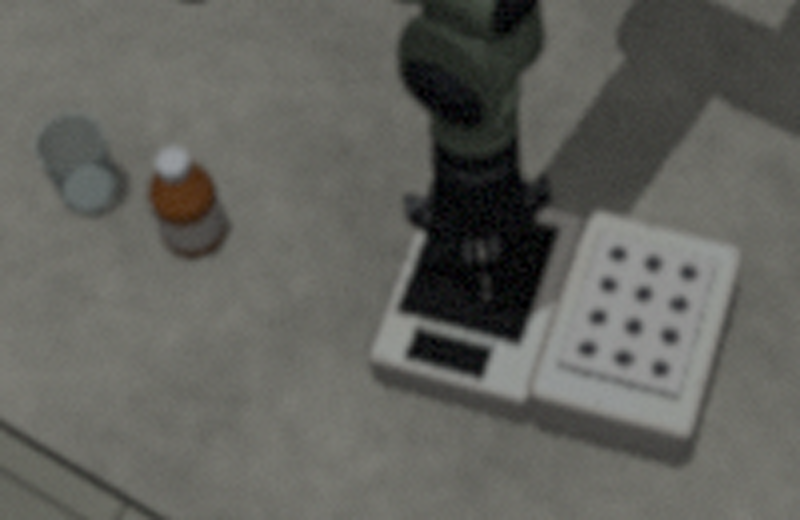

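Wrist view: knob seated, bar unmoved in the jaws at (258,250), nose tip (258,172) over the tab. Bottle and beaker are standing as before. One height check before handing in.

Run:
```python
from h import *
s=load('wrist9');C=cloud(s);R=s['st']['orientation'];p=s['st']['ee_pos'];D=(C-p)@R*1000
for v in (150,165,182,190,195,235,245,255,265,285): print(v,C[v,258].round(4),D[v,258].round(1))
for v,u in((190,228),(190,288),(200,222)): print(C[v,u].round(4))
m=lambda n,z:np.median(C[z[0]:z[1],z[2]:z[3],2])
print('deck',np.median(C[100:130,230:260,2]))
t0,t1=load('top0'),load('top9')
d=cv2.absdiff(t0['frame'],t1['frame']).max(2)
print('changed: bottle/beaker',(d[110:160,335:410]>40).sum(),'rack',(d[160:240,85:160]>40).sum())
```

```text
150 [0.6481 0.1014 0.0586] [44.   0.4 36.7]
165 [0.6418 0.0961 0.0586] [35.8  0.4 36.7]
182 [0.6396 0.0943 0.0825] [32.9  0.4 12.8]
190 [0.6362 0.0914 0.0808] [28.5  0.4 14.4]
195 [0.6343 0.0899 0.081 ] [26.1  0.4 14.2]
235 [0.6272 0.0839 0.1063] [ 16.7   0.4 -11. ]
245 [0.6238 0.081  0.1066] [ 12.3   0.4 -11.3]
255 [0.6203 0.0781 0.1067] [  7.8   0.4 -11.4]
265 [0.6172 0.0755 0.1078] [  3.7   0.4 -12.5]
285 [0.6093 0.0689 0.1068] [ -6.6   0.4 -11.5]
[0.6209 0.1    0.0601]
[0.642  0.075  0.0604]
[0.6136 0.0987 0.058 ]
deck 0.058802072956607346
changed: bottle/beaker 0 rack 18
```

Bar top is at 0.1068, so the underside is at about 0.0617. That means the spindle is pressed about 7.3 of 9 mm, if the knob is fully home. Handing in.

```bash
python3 st.py; python3 -c "
from rig import *
print(close_job())"
```

```text
[46.29 -0.52 37.71] [-2.8  0.1  7.6] [ 0.36 -0.44 -0.03]
the job is handed in; nothing more can be done
None
```

I put the leftmost of the three look-alike knobs on the spindle, pushed it home, and handed in at about 12 s while still holding it pressed down. I gripped it by its bar at 28 N, raised to 34 N for the press. The spindle is not read directly, so "fully home" and the press depth come from heights and forces.

**Last checks:**
- **Seating:** contact force began at TCP z 0.1026, the height worked out for fully home.
- **Press depth:** bar-top depth and TCP height both put the underside at about 61.7 mm, so the spindle is down about 7.3 of 9 mm. The wrist force rose from about 3 N to 7.6 N, close to the spring's expected 8.6 N given about 1 N of offset.
- **Grip and alignment:** the bar had not moved in the jaws, and the nose still pointed along the washer tab.
- **Glassware:** the bottle and beaker pixels did not change in the top view. The rack area changed in 18 pixels, which I put down to shadow or noise because the arm never went near it; I did not look closer.

**Disagreements:**
- The knob seated with the TCP about 1 mm farther along tool +x than I had measured, which is within the fit and calibration.
- A side load of about 2.5–3 N, with a moment of about 0.55 N m, remained while pressed.

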